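# Level the gel tank with the bench jack and hold it there

### The job

The gel tank's hinged shelf sags at one end. Carry the small teal jack over and stand it on the table with its saddle centred under the black pad of the shelf's orange lift tab, give the red pump handle one full trial stroke (all the way down, so the shelf comes up level, then let it come all the way back up), and then press the handle fully down again and finish while still holding it down, with the shelf level. Lift the shelf only with the jack, never with the arm itself, and leave the other things on the bench alone.

Things in the scene. Friction and masses are not known exactly. Their poses are not given: they have to be found in the camera images.
- jack_grip (a point): Grip point of the loose jack: in the middle of its bare aluminium block, 65 mm above the table when the jack stands. Axes: x = from the pump handle towards the saddle, y = across, z = up. The block is 36 mm along x, 30 mm wide along y (grasp it across y from above); its flat top is 85 mm above the table. The saddle's axis is 85 mm ahead (+x) of this point.
- jack: The loose teal jack, about 0.8 kg; origin on its underside below jack_grip, axes as there. Its base plate is 10 mm thick, 70 mm wide, and reaches 115 mm ahead (+x) and 170 mm behind (-x) of the origin.
- saddle: The jack's saddle, a dark steel disc 36 mm across with an orange spot on top; origin 8 mm below its top face, on its axis.
- saddle_top (a point): Centre of the saddle's top face, 40 mm above the table with the handle up and 68 mm with it fully down; it rises 56 mm per rad of handle.
- handle_pad (a point): Centre of the top face of the pump handle's red grip (65 mm long, 26 mm wide, 14 mm thick), 105 mm along the handle from its pivot, which is 30 mm behind (-x of) jack_grip and 45 mm above the table. Handle up: it slopes 0.5 rad upwards away from the block, this point about 102 mm high. Fully down: level, this point 52 mm high and 135 mm behind jack_grip.
- pump_handle (a joint): Angle of the pump handle in rad: 0 = up (a spring brings it back up when released), 0.5 = fully down against its stop. Takes about 2 to 4 N at the grip unloaded and about 9 N when it carries the shelf.
- lift_pad (a point): Centre of the underside of the round black pad (36 mm across) below the orange lift tab; a white ring with a black dot on top of the tab marks the same spot, 21 mm above. Axes: x = inwards to the shelf's hinge (slopes up 0.05 rad when sagging), y = along the shelf's end, z = up. It is 53 mm above the table when the shelf sags and 68 mm when level.
- lift_tab: The orange lift tab, 44 mm wide and 12 mm thick, sticking out from the shelf's sagging end, clamped anywhere along the middle of that end. The shelf's edge starts 30 mm inwards (+x) of the pad's centre, two support posts stand 50 mm inwards; outwards (-x) the table is free for the jack. Origin 15 mm above the pad's underside.
- shelf (a joint): Tilt of the hinged grey shelf in rad: 0 = sagging on its posts (start), 0.05 = level, 0.07 = end stop. The shelf is 260 mm long from hinge to edge, 200 mm wide, and carries a clear gel tank whose top is about 0.17 m above the table; it presses on the saddle with about 9 N and sinks back unless held up.
- tip_box: blue tip box, 85 x 120 x 58 mm; origin under its centre; leave alone
- tube_rack: orange tube rack, 70 x 160 x 52 mm; origin under its centre; leave alone
- petri_dish: petri dish, 60 mm across, 14 mm high; origin under its centre; leave alone
- timer: white timer, 60 x 65 x 18 mm; origin under its centre; leave alone
- pipette: lying pipette, 230 mm long along its x, 24 mm high; origin on the table under it, 117 mm from the green end and 112 mm from the tip; leave alone
- beaker: glass beaker, 66 mm across, 85 mm high; origin under its centre; leave alone
- buffer_jar: clear jar with a blue cap, 64 mm across, 85 mm high; origin under its centre; leave alone

How it is judged:
On the way, in this order (a step that is already met when the one before it is completed fails the run):
1. the jack stands on the table with its lowered saddle under the lift pad (horizontal distance between saddle_top and lift_pad below 0.012 m and height (world z) of saddle_top below 0.043 m and angle between jack's own z axis and vertical below 0.04 rad), for 0.2 s.
2. trial stroke: handle fully down, shelf brought up level by the saddle (value of joint pump_handle above 0.43 rad and value of joint shelf above 0.038 rad and horizontal distance between saddle_top and lift_pad below 0.012 m), for 0.1 s.
3. handle let all the way back up, shelf down again (value of joint pump_handle below 0.06 rad and value of joint shelf below 0.008 rad), for 0.1 s.
At the end, for the whole second after the job is handed in: Gripper pressing the pump handle (over 1.5 N), handle within 0.07 rad of fully down; jack flat, saddle within 12 mm of the pad centre from above and carrying the shelf (over 3 N); shelf level within 0.012 rad and still; arm clear of the shelf (all of step 2 and value of joint shelf below 0.062 rad and contact force between saddle and lift_tab above 3 N and contact force between the fingers and pump_handle above 1.5 N and contact force between the arm and shelf below 0.5 N and angle between jack's own z axis and vertical below 0.04 rad and velocity of joint shelf below 0.05 rad/s); the arm keeps its last pose, push and grip.
It fails at once if the arm pushes or lifts the shelf, tank or lift tab itself (over 5 N) (contact force between any of the arm, the fingers and shelf above 5 N).
It fails at once if a bystander is moved over 30 mm or knocked over (distance of any of tip_box, tube_rack, petri_dish, timer, pipette, beaker, buffer_jar from where it was at the start of the episode above 0.03 m or angle between any of tip_box, tube_rack, petri_dish, timer, pipette, beaker, buffer_jar's own z axis and vertical above 0.5 rad).
It also fails if it takes over 54 s, if anything falls off the work surface, if the arm or the gripper's body presses on something with over 40 N, if the wrist force passes 120 N, or if a joint passes its speed limit or range.

### The arm

A 7-joint arm with a two-finger parallel gripper is mounted at the origin on the work surface. World frame = base frame: x ahead of the robot, y to its left, z up, the work surface at z = 0. Lengths are in m, angles in rad, forces in N, time in s.
With the tool pointing down it reaches from about 0.425 to 0.95 m from the base axis. Payload 4.7 kg.
Tool frame: the origin (TCP) lies at the very end of the fingers, on their centre line; the grasp point (between the pads) lies 19 mm behind it; y points along the fingers, z is the direction in which the jaws open and shut, and the axes are right-handed (so a half turn about y gives the same grasp; the last joint's range is limited). The gripper opens to 87 mm and grips with 3 to 60 N. Pads are 19 mm wide; open, the fingers measure 117 mm over their backs; the gripper's body (75 mm by 190 mm) begins 51 mm behind the grasp point.
Start: joints at [-1.359, 0.469, -0.049, 1.532, 0.024, 1.141, -0.082], TCP at [0.161, 0.656, 0.223] pointing down, gripper open.
Joint ranges: [-2.59, 2.59], [-0.33, 1.99], [-1.39, 1.29], [0.1, 2.45], [-1.04, 4.18], [0.21, 1.99], [-2.66, 2.66]. Speed limits (rad/s): [2.57, 2.57, 3.14, 3.14, 3.14, 3.14, 3.14].

### API

Orientations are given as [roll, pitch, yaw] about the fixed x, y, z axes, in that order (R = Rz(yaw) Ry(pitch) Rx(roll)).
In Python, from plant import bot, cams gives the robot as it stands. Calls block until the motion is done:
- bot.move_ptp(position, orientation): joint-space move of the TCP to a pose.
- bot.movel(position, attitude=None, max_speed=0.15, max_force=None): straight line of the TCP; attitude=None keeps the orientation; max_speed is the mean speed in m/s. With max_force (N) it stops when the force on the tool has changed by that much, and returns True; else False.
- bot.move_j(angles): joint-space move.
- bot.command_gripper(opening, squeeze=None): opening from 0.0 (shut) to 1.0 (fully open); squeeze is the grip in N (None keeps the last); returns when the fingers have stopped.
- bot.dwell(seconds).
- bot.solve_ik(position, orientation): joint angles nearest the present ones, or None.
- bot.state(): the state.
- cams.snapshot(name): name is "side" or "top"; returns a dict with "color" (420x560x3 uint8, blue, green, red), "intrinsics" (3x3 intrinsics, pixels), "k1" (the pictures are not rectified: a ray, as slopes to the right and down, at radius r is drawn at 1 + k1 r^2 times it, then the intrinsics apply), "rvec" (rotation vector, rad) and "tvec" (3), from world to camera coordinates, as OpenCV has them. Camera axes: x right, y down, z forward; pixel columns grow to the right and rows downward; lengths in m; the calibration is good to about 2 mm. A picture is of the moment at which its call begins. There is no depth.
A pose or a line that the arm cannot do raises bot.PlanningError and nothing moves.
- bot.sign_off(): hands the job in, once; it reports no verdict.
The state is a dict: "time": time; "joint_positions": joint angles; "qd": joint speeds; "joint_efforts": joint torques, N m; "tcp_pos": TCP position; "ee_rot": TCP orientation; "force": force on the tool from outside, world axes, zero at the start; "ft_torque": the same for the moment, N m; "opening": opening from 0.0 (shut) to 1.0 (fully open).
Only numpy, scipy, OpenCV 4.12 (cv2) and the standard library are available. Lean on these libraries where they do the work, as an engineer would, in place of code of your own. Each camera call takes 0.05 s, during which the arm holds its last target.

## Working session

There is one attempt and no reset: what is moved stays moved. The work goes in short steps, each a Python script; the robot and the scene stay as the last script left them, time stands still between calls to the robot, and variables do not carry over. Pictures are saved under pics/ and viewed, and the job is handed in when it is done.

```bash
ls; mkdir -p pics; python3 - <<'E'
from plant import bot,cams
import cv2
for n in("top","side"):
    s=cams.snapshot(n); cv2.imwrite(f"pics/{n}0.png",s["color"]); print(n,s["intrinsics"],s["k1"],s["rvec"],s["tvec"])
s=bot.state();print(s["time"],s["tcp_pos"],s["ee_rot"],s["force"],s["opening"])
E
```

```text
pics
top [[395.21287075   0.         276.82244766]
 [  0.         395.21287075 207.5287143 ]
 [  0.           0.           1.        ]] 0.01566586582024645 [ 2.10917786 -2.16916419  0.1517234 ] [0.13809421 0.52289138 1.2860725 ]
side [[415.41904738   0.         275.49391227]
 [  0.         415.41904738 202.65310425]
 [  0.           0.           1.        ]] -0.006411059423440146 [ 2.14204246 -0.18190243  0.10603176] [-0.47726365  0.18109377  1.26671386]
0.1 [0.16082614 0.65499335 0.22159744] [-1.57259489e+00 -7.17559241e-05 -2.40756429e-01] [-0.08695782  0.28526041 -0.2231893 ] 1.0004077967497673
```

View pics/top0.png

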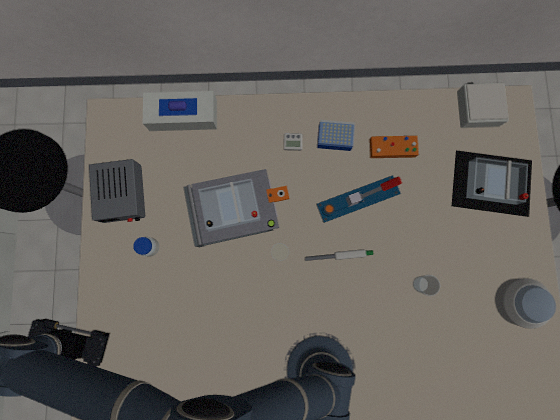

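View pics/side0.png

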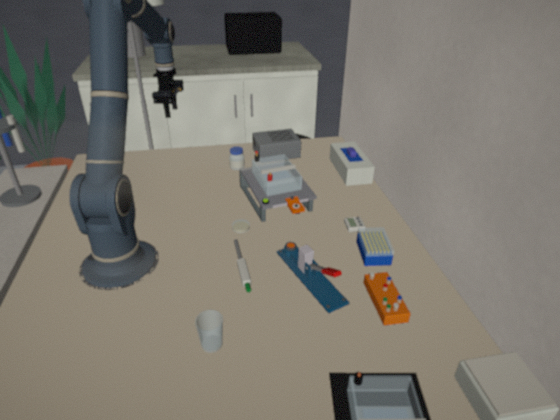

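The top view shows the jack with its saddle at about (329,209) and handle at about (392,185). The lift-tab ring is at about (281,193), with the shelf to its left. The petri dish is at about (280,251) and the pipette runs from (305,258) to (373,252). I'll zoom in for precise pixels.

```bash
cat > h.py <<'E'
import numpy as np, cv2
from scipy.optimize import least_squares
def cam(s):
    K=np.array(s["intrinsics"]);return K,np.array([s["k1"],0,0,0.]),cv2.Rodrigues(np.array(s["rvec"],float))[0],np.array(s["tvec"],float)
def ray(s,uv):
    K,d,R,t=cam(s); p=cv2.undistortPoints(np.array([[uv]],float),K,d)[0,0]
    return -R.T@t, R.T@np.array([p[0],p[1],1.])
def onz(s,uv,z):
    o,d=ray(s,uv); return o+d*(z-o[2])/d[2]
def proj(s,P):
    K,d,R,t=cam(s); return cv2.projectPoints(np.array(P,float).reshape(-1,3),cv2.Rodrigues(R)[0],t,K,d)[0].reshape(-1,2)
def crop(s,u0,v0,w,h,k,fn):
    c=s["color"][v0:v0+h,u0:u0+w]; cv2.imwrite(fn,cv2.resize(c,None,fx=k,fy=k,interpolation=cv2.INTER_CUBIC))
E
python3 - <<'E'
from plant import cams
from h import *
t=cams.snapshot("top"); s=cams.snapshot("side")
crop(t,260,160,150,75,5,"pics/t1.png"); crop(s,235,185,120,130,4,"pics/s1.png")
for n,uv,z in(("dot",(281,193.5),.074),("sad",(329,209),.04),("grip",(355,199),.085)):print(n,onz(t,uv,z))
print(onz(s,(291,245),.04),onz(s,(296,206),.074))
E
```

```text
dot [0.56762118 0.10816605 0.074     ]
sad [ 0.51654483 -0.05111212  0.04      ]
grip [ 0.54039208 -0.13104179  0.085     ]
[ 0.52315657 -0.05429735  0.04      ] [0.57242243 0.10550694 0.074     ]
```

View pics/t1.png

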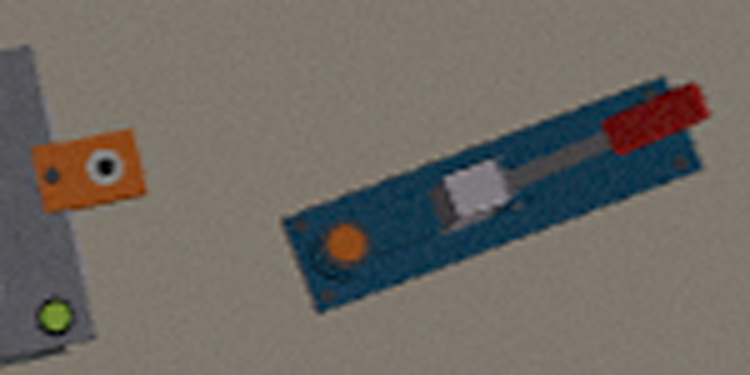

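View pics/s1.png

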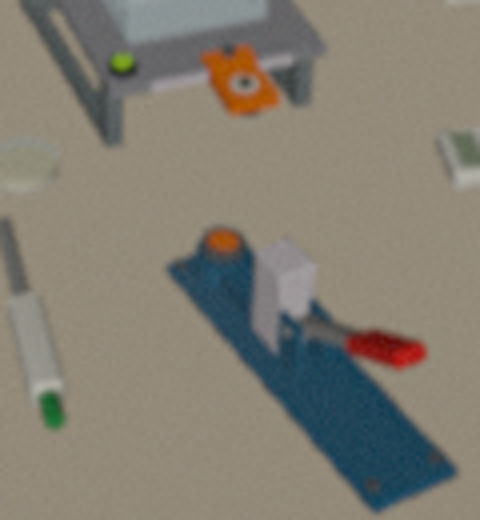

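```bash
cat > fit.py <<'E'
from h import *
J={'fl':(.115,.035,.01),'fr':(.115,-.035,.01),'bl':(-.17,.035,.01),'br':(-.17,-.035,.01),'sad':(.085,0,.04),'blk':(0,0,.085)}
def W(p,q): 
    c,s=np.cos(p[2]),np.sin(p[2]);return np.array([p[0]+c*q[0]-s*q[1],p[1]+s*q[0]+c*q[1],q[2]])
def fit(obs,p0): # obs list (snap,uv,name)
    f=lambda p:np.concatenate([proj(s,W(p,J[n]))[0]-uv for s,uv,n in obs])
    r=least_squares(f,p0,loss='soft_l1'); return r.x,r.fun.reshape(-1,2)
E
cat > m1.py <<'E'
from plant import cams,bot
from fit import *
t=cams.snapshot("top"); s=cams.snapshot("side")
T=lambda a:(260+(a[0]+.5)/5-.5,160+(a[1]+.5)/5-.5)
S=lambda a:(235+(a[0]+.5)/4-.5,185+(a[1]+.5)/4-.5)
ot=[(t,T(a),n) for a,n in(((319,313),'fl'),((284,217),'fr'),((700,168),'bl'),((663,79),'br'),((347,243),'sad'),((476,187),'blk'))]
os=[(s,S(a),n) for a,n in(((168,268),'fl'),((375,510),'bl'),((455,472),'br'),((222,241),'sad'))]
for o in(ot,os,ot+os):
    x,r=fit(o,[.54,-.13,1.8]);print(x.round(4));print(r.round(1).tolist())
print("dot",onz(t,T((105,167)),.074),onz(s,S((245,83)),.074))
(o1,d1),(o2,d2)=ray(t,T((105,167))),ray(s,S((245,83)))
A=np.stack([d1,-d2],1);k=np.linalg.lstsq(A,o2-o1,rcond=None)[0];print(o1+k[0]*d1,o2+k[1]*d2)
for a,b in(((133,129),(32,148)),((146,192),(43,212))):
    d=onz(t,T(b),.074)-onz(t,T(a),.074);print("yaw tab",np.arctan2(d[1],d[0]))
d=onz(t,T((30,47)),.07)-onz(t,T((93,335)),.07);print("edge",np.arctan2(d[1],d[0])+np.pi/2)
# shelf edges from full image
for a,b in(((265.5,169.5),(184,187)),((278,228),(192,246))):
    d=onz(t,b,.075)-onz(t,a,.075);print("shelf",np.arctan2(d[1],d[0]),np.linalg.norm(d))
for n,uv,z in(("petri",(280,251),.014),("piptip",(305,258),.012),("pipgreen",(373,252),.012),("timer",(292,142),.018),("tip",(336,136),.058),("rack",(394,146),.05),("beaker",(426,285),.05)):print(n,onz(t,uv,z).round(3))
E
python3 m1.py
```

```text
[ 0.5464 -0.1306  1.9   ]
[[-0.2, -0.0], [-0.7, 0.2], [1.0, 0.1], [0.4, -0.7], [-0.3, 0.1], [-0.1, 0.2]]
[ 0.5488 -0.1358  1.8988]
[[-0.8, -0.8], [-0.5, 0.0], [1.0, 0.1], [0.4, 0.4]]
[ 0.5475 -0.1324  1.8999]
[[0.3, -0.4], [-0.1, -0.2], [1.5, -0.2], [1.0, -1.1], [0.2, -0.2], [0.5, -0.2], [-1.5, -1.5], [-1.3, -0.9], [0.1, -0.8], [-0.3, -0.2]]
dot [0.56932971 0.10943186 0.074     ] [0.57281639 0.10930845 0.074     ]
[0.56941749 0.10942991 0.07353547] [0.5727571  0.10906033 0.07416806]
yaw tab 1.7308813460924908
yaw tab 1.7362327092865975
edge 1.7575284948996697
shelf 1.7583875728821097 0.27486499900244105
shelf 1.7493617320868 0.28321136433430005
petri [0.382 0.117 0.014]
piptip [0.357 0.034 0.012]
pipgreen [ 0.371 -0.195  0.012]
timer [0.76  0.064 0.018]
tip [ 0.763 -0.084  0.058]
rack [ 0.725 -0.28   0.05 ]
beaker [ 0.26  -0.349  0.05 ]
```

```bash
cat > g1.py <<'E'
from plant import bot
import numpy as np
o=lambda th:[-np.pi/2,0,th]
for y in(1.9,1.9-np.pi,1.745,1.745-np.pi):
    for p in([.5470,-.1315,.3],[.5470,-.1315,.048],[.586,.025,.048],[.609,-.108,.05]):
        q=bot.solve_ik(p,o(y)); print(round(y,2),p,None if q is None else np.round(q,2))
y=1.9-np.pi
s=bot.state(); bot.movel([.161,.655,.32])
bot.move_ptp([.547,-.1315,.32],o(y))
bot.movel([.547,-.1315,.16],max_speed=.2)
s=bot.state(); print(s["time"],s["tcp_pos"],s["ee_rot"],s["force"])
E
python3 g1.py; python3 - <<'E'
from plant import cams
from h import *
t=cams.snapshot("top"); s=cams.snapshot("side")
crop(t,260,160,150,75,5,"pics/t2.png"); crop(s,235,185,120,130,4,"pics/s2.png")
E
```

```text
1.9 [0.547, -0.1315, 0.3] [-0.68  0.36  1.12  1.74 -0.34  1.25 -2.29]
1.9 [0.547, -0.1315, 0.048] [-0.59  0.8   1.11  2.   -0.91  0.95 -1.82]
1.9 [0.586, 0.025, 0.048] [-0.85  0.83  1.11  1.94 -0.92  0.99 -2.11]
1.9 [0.609, -0.108, 0.05] [-0.6   0.87  1.1   1.86 -0.92  1.03 -1.91]
-1.24 [0.547, -0.1315, 0.3] [-0.57  0.3   0.93  1.74 -0.25  1.23  0.76]
-1.24 [0.547, -0.1315, 0.048] [-0.52  0.72  0.98  1.99 -0.79  0.87  1.23]
-1.24 [0.586, 0.025, 0.048] [-0.44  0.56  0.44  1.92 -0.35  0.73  0.53]
-1.24 [0.609, -0.108, 0.05] [-0.4   0.68  0.73  1.85 -0.6   0.84  0.96]
1.75 [0.547, -0.1315, 0.3] [-0.68  0.36  1.12  1.74 -0.34  1.25 -2.45]
1.75 [0.547, -0.1315, 0.048] [-0.59  0.8   1.11  2.   -0.91  0.95 -1.97]
1.75 [0.586, 0.025, 0.048] [-0.85  0.83  1.11  1.94 -0.92  0.99 -2.26]
1.75 [0.609, -0.108, 0.05] [-0.6   0.87  1.1   1.86 -0.92  1.03 -2.06]
-1.4 [0.547, -0.1315, 0.3] [-0.57  0.3   0.94  1.74 -0.26  1.23  0.61]
-1.4 [0.547, -0.1315, 0.048] [-0.51  0.7   0.95  1.99 -0.77  0.85  1.05]
-1.4 [0.586, 0.025, 0.048] [-0.46  0.57  0.47  1.92 -0.37  0.74  0.39]
-1.4 [0.609, -0.108, 0.05] [-0.4   0.68  0.74  1.85 -0.6   0.84  0.81]
5.1167 [ 0.54784728 -0.13193113  0.16104371] [-1.56907866e+00 -1.13119674e-03 -1.24173237e+00] [-0.16910157 -0.14408866 -0.1407421 ]
```

View pics/s2.png

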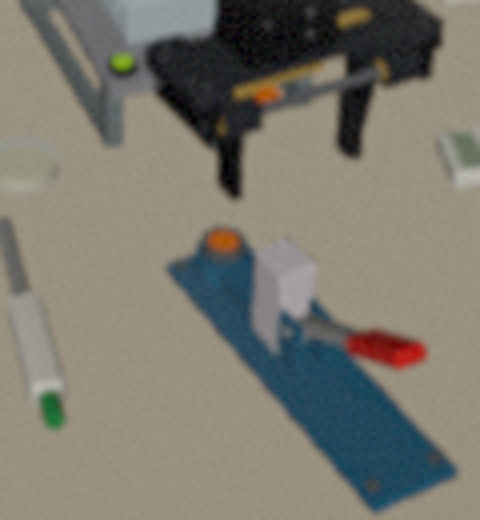

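The side view shows the fingers open above and straddling the block, with tips at crop (232,195) and (350,155). The jack hasn't moved. Next I descend and grasp.

```bash
cat > g2.py <<'E'
from plant import bot,cams
from h import *
s=cams.snapshot("side"); print((proj(s,bot.state()["tcp_pos"])[0]-[235,185])*4)
y=1.9-np.pi
print(bot.movel([.547,-.1315,.048],[-np.pi/2,0,y],max_speed=.1,max_force=12))
s=bot.state(); print(s["time"],s["tcp_pos"],s["force"])
E
python3 g2.py; python3 - <<'E'
from plant import cams
from h import *
t=cams.snapshot("top"); s=cams.snapshot("side")
crop(s,235,185,120,130,4,"pics/s3.png")
E
```

```text
[286.07884951 168.86508884]
False
6.5333 [ 0.54751101 -0.13171199  0.04861277] [-0.39100495 -0.60698906 -0.12687321]
```

View pics/s3.png

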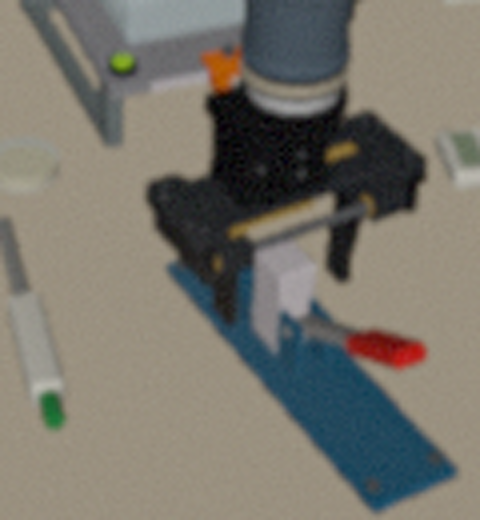

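The fingers straddle the block, with tips at crop (230,320) and (342,278) and the block centred between them. I'll grip it, lift, and carry it to a point just short of the pad.

```bash
cat > g3.py <<'E'
from plant import bot,cams
from h import *
bot.command_gripper(0.0,squeeze=50)
s=bot.state(); print(s["time"],s["tcp_pos"],s["ee_rot"],s["force"],s["opening"])
p=s["tcp_pos"]
bot.movel([p[0],p[1],p[2]+.015],max_speed=.06)
bot.dwell(.2); s=bot.state(); print(s["tcp_pos"],s["force"],s["ft_torque"])
th=1.745; u=np.array([np.cos(th),np.sin(th)])
pad=np.array([.571,.110]); short=pad-(.085+.055)*u
bot.movel([short[0],short[1],p[2]+.015],[-np.pi/2,0,th-np.pi],max_speed=.1)
s=bot.state(); print(s["time"],s["tcp_pos"],s["ee_rot"],s["opening"])
t=cams.snapshot("top"); s=cams.snapshot("side")
crop(t,255,160,150,75,5,"pics/t4.png"); crop(s,235,185,120,110,5,"pics/s4.png")
E
python3 g3.py
```

```text
7.6083 [ 0.54768554 -0.13132408  0.04808661] [-1.56981055e+00 -5.24223992e-04 -1.24116241e+00] [ 1.98373515  0.38901946 -0.71108131] 0.3363476236701486
[ 0.54724676 -0.13113281  0.06271479] [-0.14112663 -0.77740757 -8.51355725] [-0.07560217  0.02968453  0.03547867]
9.5 [ 0.59484673 -0.02895611  0.06316125] [-1.57113536e+00 -5.28705237e-04 -1.39795621e+00] 0.3427117038142371
```

View pics/t4.png

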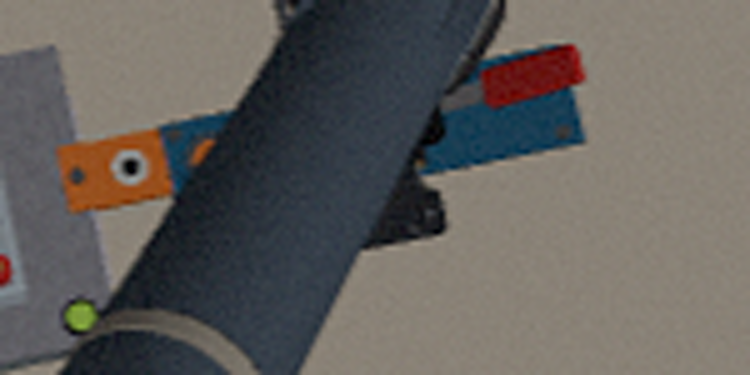

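View pics/s4.png

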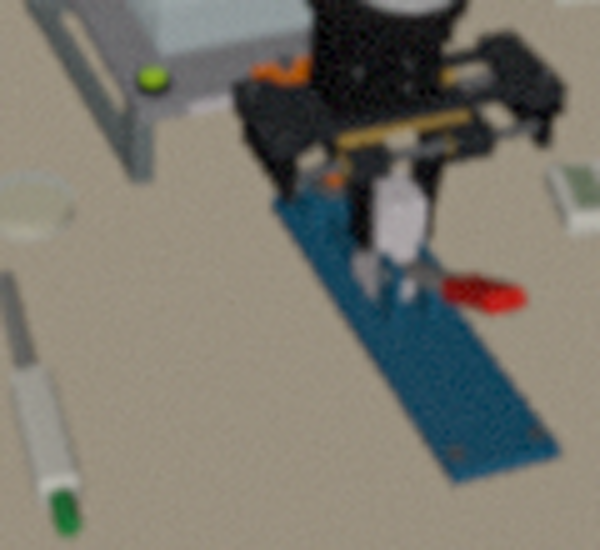

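The jack is held level. In the top crop its axis lines up with the tab (ring at (130,167), rear corner at (584,142)). I'll fit its in-hand pose from the visible corners.

```bash
cat > m2.py <<'E'
from plant import cams,bot
from fit import *
import fit
fit.J={k:(a,b,c+.0151) for k,(a,b,c) in J.items()}
t=cams.snapshot("top"); s=cams.snapshot("side")
T=lambda a:(255+(a[0]+.5)/5-.5,160+(a[1]+.5)/5-.5)
S=lambda a:(235+(a[0]+.5)/5-.5,185+(a[1]+.5)/5-.5)
os=[(s,S(a),n) for a,n in(((275,205),'fl'),((455,482),'bl'),((558,455),'br'))]
for o in(os,os+[(t,T((584,142)),'bl')]):
    x,r=fit.fit(o,[.59,-.03,1.75]);print(x.round(4));print(r.round(1).tolist())
print(onz(t,T((584,142)),.025),W(x,J['bl']))
print(bot.state()["tcp_pos"])
E
python3 m2.py
```

```text
[ 0.5964 -0.0369  1.7299]
[[-0.3, -1.1], [-0.6, 0.3], [1.2, 0.2]]
[ 0.5966 -0.0347  1.7236]
[[-0.2, -1.5], [-1.1, -0.2], [0.7, -0.2], [2.2, -0.4]]
[ 0.58681297 -0.20050516  0.025     ] [ 0.58783971 -0.20806817  0.01      ]
[ 0.59508744 -0.02854129  0.06320058]
```

```bash
cat > g4.py <<'E'
from plant import bot,cams
from h import *
th=1.745; u=np.array([np.cos(th),np.sin(th)]); O=[-np.pi/2,0,th-np.pi]
pad=np.array([.571,.110]); sh=pad-(.085+.055)*u; g=pad-(.085-.0015)*u
bot.movel([*sh,.0525],O,max_speed=.06)
s=bot.state(); print(s["tcp_pos"],s["force"])
print(bot.movel([*g,.0525],O,max_speed=.05,max_force=8))
s=bot.state(); print(s["time"],s["tcp_pos"],s["force"])
print(bot.movel([*g,.047],O,max_speed=.02,max_force=10))
s=bot.state(); print(s["time"],s["tcp_pos"],s["force"],s["ft_torque"])
bot.command_gripper(1.0)
print(bot.movel([*g,.125],O,max_speed=.1))
q=g-.2*u; bot.movel([*q,.16],O,max_speed=.2)
bot.command_gripper(0.0,squeeze=30)
print(bot.state()["time"])
t=cams.snapshot("top"); s=cams.snapshot("side")
crop(t,255,160,150,75,5,"pics/t5.png"); crop(s,235,185,120,110,5,"pics/s5.png")
E
python3 g4.py
```

```text
[ 0.59458086 -0.02778436  0.05170923] [-0.28325635  0.25859742 -7.84828688]
False
11.3083 [0.58553832 0.02712813 0.0525886 ] [-0.04674223  0.43418284 -8.01659137]
True
11.6083 [0.58587668 0.02732719 0.04804317] [ 0.40894085 -0.68103108  6.53159553] [-0.06379741  0.1885459  -0.06362109]
False
16.4
```

View pics/t5.png

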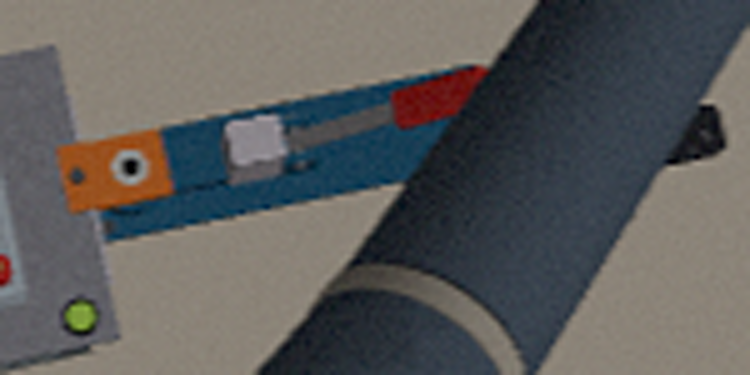

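View pics/s5.png

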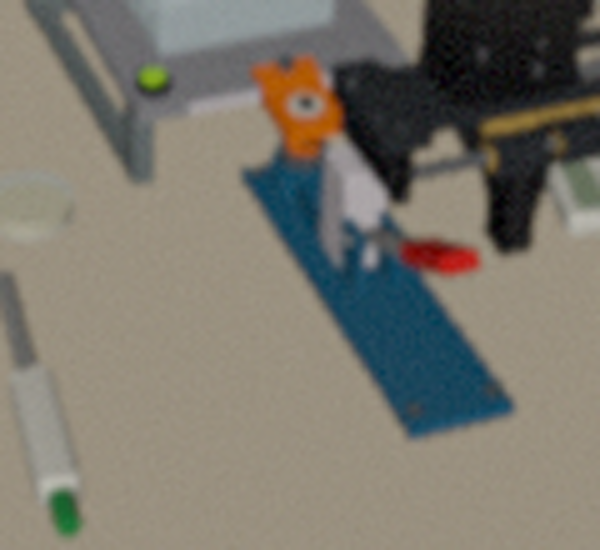

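```bash
cat > m3.py <<'E'
from plant import cams,bot
from fit import *
t=cams.snapshot("top"); s=cams.snapshot("side")
T=lambda a:(255+(a[0]+.5)/5-.5,160+(a[1]+.5)/5-.5)
S=lambda a:(235+(a[0]+.5)/5-.5,185+(a[1]+.5)/5-.5)
ot=[(t,T(a),n) for a,n in(((107,242),'fl'),((256,140),'blk'))]
os=[(s,S(a),n) for a,n in(((244,172),'fl'),((410,438),'bl'),((513,408),'br'))]
dt,ds=onz(t,T((130,167)),.074),onz(s,S((306,104)),.074)
print("dots",dt,ds)
for o,d in((ot,dt),(os,ds),(ot+os,(dt+ds)/2)):
    x,r=fit(o,[.586,.026,1.745]);w=W(x,(.085,0,.04));e=w[:2]-d[:2];u=np.array([np.cos(1.745),np.sin(1.745)])
    print(x.round(4),"err sad-dot along/across",e@u,e@[-u[1],u[0]]);print(r.round(1).tolist())
E
python3 m3.py
```

```text
dots [0.56932971 0.10943186 0.074     ] [0.5725344  0.10920017 0.074     ]
[0.5841 0.0237 1.7601] err sad-dot along/across -0.0020209579526041938 0.0015827605083376483
[[-1.0, 0.4], [0.9, -0.4]]
[0.5868 0.0205 1.7308] err sad-dot along/across -0.004795938289839499 0.00010680056354808016
[[-0.2, -0.3], [-0.3, -0.3], [0.6, 0.5]]
[0.5846 0.0212 1.7438] err sad-dot along/across -0.004109895896094597 0.0017321192365801648
[[-0.6, -0.2], [1.7, -0.6], [-1.2, -0.2], [-0.4, -0.5], [0.4, 0.2]]
```

Both cameras put the saddle 2–5 mm short of the pad centre along the jack axis and less than 2 mm off across it, well within 12 mm. Next is the trial stroke.

```bash
cat > press.py <<'E'
from plant import bot,cams
from h import *
th=1.745; u=np.array([np.cos(th),np.sin(th)]); O=[-np.pi/2,0,th-np.pi]
org=np.array([.585,.0235])
def pt(a,dz=0): # handle angle -> pad-centre point (top face ~7mm above axis line)
    b=.5-a; back=.03+.105*np.cos(b)-.007*np.sin(b); z=.045+.105*np.sin(b)+.007*np.cos(b)
    return [*(org-back*u),z+dz]
def rep(m=""):
    s=bot.state();print(m,round(s["time"],2),s["tcp_pos"].round(4),s["force"].round(2),round(s["opening"],3));return s
def pics(k):
    t=cams.snapshot("top"); s=cams.snapshot("side")
    crop(t,255,160,150,75,5,f"pics/t{k}.png"); crop(s,235,185,120,110,5,f"pics/s{k}.png")
E
python3 - <<'E'
from press import *
rep()
print(pt(0),pt(.5))
bot.movel(pt(0,.03),O,max_speed=.15); rep("above")
print(bot.movel(pt(0,-.003),O,max_speed=.05,max_force=6)); rep("touch")
for a in(.17,.34,.5): print(bot.movel(pt(a,-.001),O,max_speed=.05,max_force=22)); rep(a)
pics(6)
E
```

```text
16.6 [ 0.6202 -0.1692  0.16  ] [0.47 0.08 0.79] 0.003
[np.float64(0.6055891812311615), np.float64(-0.09349228568882872), np.float64(0.10148275948667392)] [np.float64(0.6083987289764062), np.float64(-0.10945675794140247), np.float64(0.052)]
above 17.3 [ 0.6059 -0.0945  0.132 ] [-0.87 -0.49  0.49] 0.003
False
touch 18.11 [ 0.6054 -0.0934  0.0986] [-1.28 -0.24  1.73] 0.008
False
0.17 18.58 [ 0.6069 -0.1014  0.0843] [0.06 2.25 1.59] 0.005
False
0.34 19.09 [ 0.608  -0.1062  0.0679] [-2.4   4.69  6.48] 0.004
False
0.5 19.57 [ 0.6084 -0.108   0.0522] [-3.73  5.52 10.91] 0.007
```

View pics/s6.png

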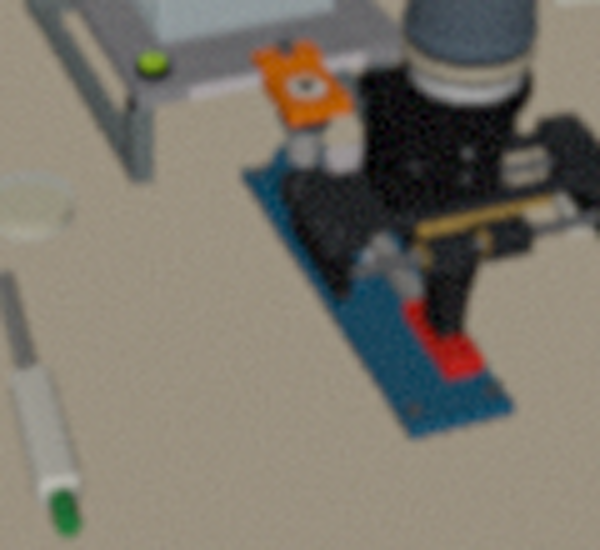

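View pics/t6.png

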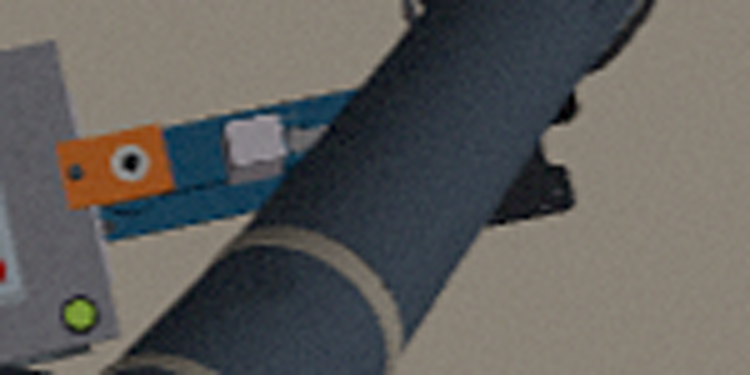

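The handle is down, with the finger on the red grip at side crop (447,335). The tab ring rose from row 104 to 86, and the jack base corner is unmoved at (244,172). I'll press more firmly against the stop, estimate the ring height, then release.

```bash
python3 - <<'E'
from press import *
print(bot.movel(pt(.5,-.006),O,max_speed=.03,max_force=10)); bot.dwell(.4); rep("full")
s=cams.snapshot("side")
for z in(.074,.085,.089): print(z,(proj(s,[.5705,.1093,z])[0]-[235,185])*5)
for a in(.34,.17,0): bot.movel(pt(a,-.001),O,max_speed=.06)
bot.movel(pt(0,.03),O,max_speed=.08); bot.dwell(.3); rep("up")
pics(7)
E
```

```text
True
full 20.28 [ 0.6083 -0.108   0.052 ] [-4.01  1.79 14.84] 0.009
0.074 [301.01715314 102.19145669]
0.085 [301.52888784  88.51730843]
0.089 [301.71605345  83.51565685]
up 22.52 [ 0.6054 -0.0934  0.1311] [-0.01  0.66 -0.79] 0.008
```

View pics/s7.png

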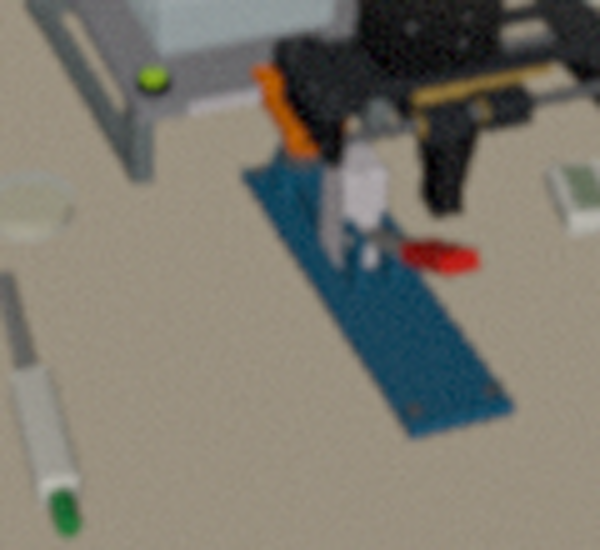

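View pics/t7.png

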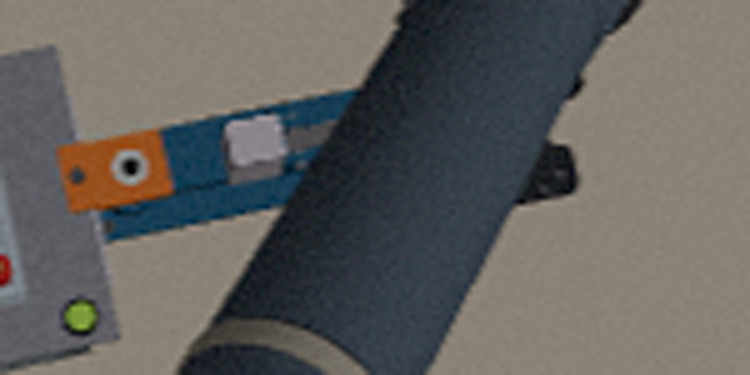

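The handle is back up at (440,257) and the shelf has sagged again, with the green knob back at row 78. The jack is unmoved. Now the final press and hold.

```bash
python3 - <<'E'
from press import *
bot.movel(pt(0,-.001),O,max_speed=.05,max_force=8)
for a in(.17,.34,.5): print(bot.movel(pt(a,-.001),O,max_speed=.05,max_force=25))
rep("down")
print(bot.movel(pt(.5,-.006),O,max_speed=.03,max_force=10)); bot.dwell(.6); rep("full"); bot.dwell(.5); rep("full")
pics(8)
E
```

```text
False
False
False
down 24.88 [ 0.6084 -0.1081  0.0522] [-4.26  4.52 13.04] 0.006
True
full 25.69 [ 0.6084 -0.108   0.052 ] [-4.46  2.64 15.29] 0.007
full 26.19 [ 0.6084 -0.1081  0.052 ] [-5.58  1.28 15.25] 0.007
```

View pics/s8.png

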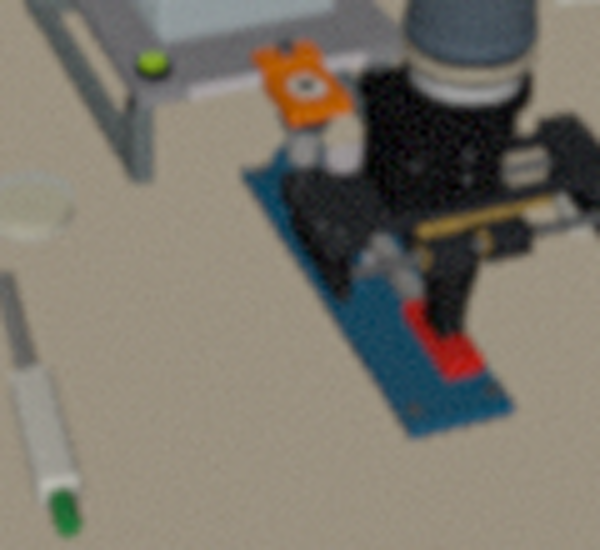

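View pics/t8.png

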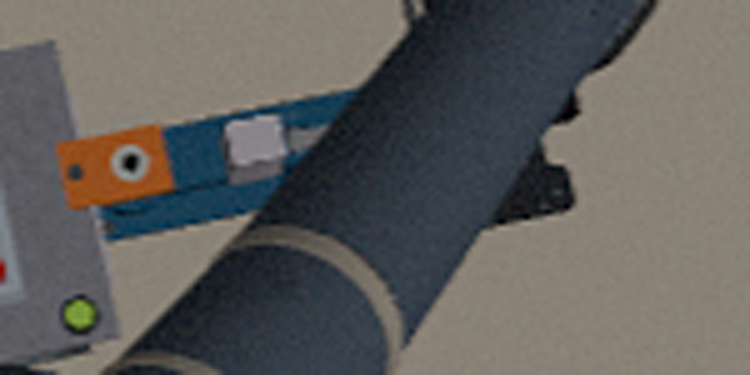

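The final picture matches the trial stroke: ring raised to (305,86), jack corner still at (244,172), and the finger holding the grip down with a steady 15 N. I'm handing it in.

```bash
python3 - <<'E'
from plant import bot
print(bot.sign_off()); s=bot.state(); print(s["time"],s["tcp_pos"],s["force"])
E
```

```text
the job is handed in; nothing more can be done
None
the job is handed in; nothing more can be done
```

I stood the jack under the lift tab, gave the handle one full trial stroke, then pressed it fully down again. I handed in at about 26 s of the 54 s while still holding it down; sign-off gives no verdict.

**Last checks:**
- **Position:** after placing, the saddle was about 2–5 mm short of the pad centre along the jack axis and under 2 mm off across it. The pad's tilt adds roughly 1 mm more. In the later pictures the jack had not moved.
- **Trial stroke:** the tab ring rose about 14.5 mm against 15 mm nominal. Afterwards the handle was back up and the shelf had sagged again.
- **Final hold:** the fingertip was at 52 mm, which is the fully-down height, with a steady upward force of about 15 N. The arm looked clear of the shelf.

**Disagreements:** the two cameras differed by about 3 mm in x and up to 5 mm in y on the jack. A sideways force of about 5 N remained at the finger. I could not measure the handle angle, the shelf angle or the saddle's contact force directly; I judged them from the pictures, the fingertip height and the tool force.

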